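Walk the counter scale round and back against its fence

ROBOT

A 6-joint arm with a two-finger parallel gripper is mounted at the origin on the work surface. World frame = base frame: x ahead of the robot, y to its left, z up, the work surface at z = 0. Lengths are in mm, angles in rad, forces in N, time in s.
With the tool pointing down it reaches from about 350 to 975 mm from the base axis. Payload 7.1 kg.
Tool frame: the origin (TCP) lies at the very end of the fingers, on their centre line; the grasp point (between the pads) lies 19 mm behind it (ctrl.tcp_to_grasp is the distance from the TCP to the grasp point, in mm); z points along the fingers, x is the direction in which the jaws open and shut, and the axes are right-handed (so a half turn about z gives the same grasp; the last joint's range is limited). The gripper opens to 88 mm and grips with 3 to 60 N. Pads are 20 mm wide; open, the fingers measure 115 mm over their backs; the gripper's body (75 mm by 178 mm) begins 61 mm behind the grasp point.
Start: joints at [1.126, 0.423, 1.63, -0, 1.089, -0.019], TCP at [258.123, 569.19, 222.675] pointing down, gripper open.
Joint ranges: [-3, 3], [-0.9, 2.11], [0.09, 2.58], [-1.31, 4.45], [0.11, 2.69], [-2.54, 2.54]. Speed limits (rad/s): [2.39, 2.39, 3.01, 3.14, 3.14, 3.14].

INTERFACE

Orientations are given as a rotation vector (axis times angle).
In Python, from workcell import get_obs, viewer, ctrl, masks_of gives the robot as it stands. The module is installed in compiled form; this text tells all that it offers.
- The arm moves only by the shell command python3 -m inch 'ROWS'. ROWS is JSON, a list of rows, each an object of numbers: "tx", "ty", "tz": the shift along the tool's x, y, z in cm; "ax", "ay", "az": the turn, a rotation vector about the tool's x, y, z in degrees; "jaw": the opening, from 0 (shut) to 1 (fully open). In form: [{"tx": .., "ty": .., "tz": .., "ax": .., "ay": .., "az": .., "jaw": ..}, ...]. A call has 1 to 12 rows; each row shifts and turns the commanded pose from where the row before left it, along the tool's axes as they then stand; what a row does not reach is not made up. A row lasts 1/8 s, in which the tool goes at most 62.5 mm and 10.7 degrees, less where a joint would pass 70% of its speed; a pose out of reach is approached as far as the arm can. A call is refused whole if a number of a shift passes 6.25 or a number of a turn 10.7, either way. A call with a gripper value outside its range is refused whole. The fingers move at their own pace and stop on an object; the grip force is fixed at half the most. Time passes only in rows, so rows that do not move let the fingers close. It gives the time, the measured TCP pose, the force and the opening at its end, in the units of the state.
- get_obs(): the state, without advancing time (a new reading comes with each control period).
- viewer.get_image(name): name is "side" or "top"; returns (picture, depth): 384x512x3 uint8, red, green, blue; 384x512 float32, mm along the optical axis (not along the pixel's ray), 0 where there is no reading.
- viewer.get_calibration(name): a dict with "fx", "fy", "cx", "cy" (pixels), "rvec" (rotation vector, rad) and "tvec" (3), from world to camera coordinates, as OpenCV has them. Camera axes: x right, y down, z forward; pixel columns grow to the right and rows downward; lengths in mm; the calibration is good to about 2 mm. A picture is of the moment at which its call begins. get_calibration takes no time and is no camera call.
- ctrl.close_job(): hands the job in, once; it reports no verdict.
Trained networks look in the newest picture that a camera, given by its name, has taken for a name from the list of things; names that differ only in an ending like _2 or _b are one class to them, and where a whole thing is asked for, a point or a joint stands for the part that bears it (a point fixed in the world has none). Each returns a list of dicts, best first, with "score" (0 to 1); they miss things now and then, are a little off and sometimes report something else, mostly with a low value. They report only what shows in the picture. A call takes as long as a camera call.
- masks_of(camera, thing): "pixels" (384x512 bool, what is visible of it) and "location" ([column, row] in pixels, amid what is visible of it).
The state is a dict: "t": time; "qpos": joint angles; "qvel": joint speeds; "joint_torque": joint torques, N m; "ee_pos": TCP position; "orientation": TCP orientation; "ft_force": force on the tool from outside, world axes, zero at the start; "moment": the same for the moment, N m; "width": finger opening in mm.
Only numpy, scipy, OpenCV 4.12 (cv2) and the standard library are available. Lean on these libraries where they do the work, as an engineer would, in place of code of your own. Each camera call takes 0.05 s, during which the arm holds its last target. There are 200 camera calls.

TASK

The heavy counter scale on the packing table stands askew: with the fingertips, and without picking it up, walk it round on its feet by nudging its corners in turn until its whole back rests flat against the wooden fence, neither back corner past the fence's ends. Push only on its black housing, never on the weighing pan, and have it nearly square before it touches the fence instead of levering a corner against it. Leave the other things on the table where they are.

Things in the scene. Friction and masses are not known exactly. Their poses are not given: they have to be found in the camera images.
- scale: Black counter scale, blue pan, green display; loose on 4 hard feet at x=+-80, y=+-90 mm. Origin: centre of underside, at table height. x: out of its back (goes to the fence); -x: front with display; y: its left; z up. Housing x=+-100, y=+-110 mm; upright walls 12 to 42 mm above the table: push there. 1.6 to 2.4 kg; sliding takes 7 to 16 N, a corner half that. Starts turned 49 to 66 deg clockwise from square.
- pan: The scale's flat blue steel-rimmed weighing pan, fixed on the scale, not to be pushed: it covers scale x = -48 to 93, y = -96 to 96 mm, at 54 to 61 mm above the table; nothing on the scale stands higher. In front of it a panel slopes from 52 down to 42 mm height. Origin: centre of its underside.
- back_left (a point): The scale's rear left upright edge (on the scale at x = 100, y = 110, z = 28 mm); axes as scale.
- back_right (a point): The scale's rear right upright edge (on the scale at x = 100, y = -110, z = 28 mm); axes as scale.
- fence: Fixed wooden stop: a beech batten 360 mm long, 45 mm high, 28 mm thick, clamped at the table's far edge. Origin: middle of its working face (towards the robot), at table height. x: from the face into the wood, away from the robot; y: along the face (ends at y = +-180 mm); z up. Home, the scale's x is along this x and its origin 100 mm in front of the face.
- pot: White plastic measuring pot, open at the top, 104 mm across the rim, 105 mm high, standing left of the scale, nearer the robot; a bystander. Origin: centre of its underside.
- flat_scale: Flat pale green kitchen scale, 200 x 150 mm, 16 mm high, lying to the right of the counter scale; a bystander. Origin: centre of its underside; its long side is x.
- scoop: Aluminium flour scoop lying on the table far to the left, trough 110 mm long (towards its +x), 65 mm wide, 40 mm high, with a 105 mm round handle towards -x; a bystander. Origin: underside, where trough and handle meet.

How it is judged:
By the outcome, as a careful person would: the job done as asked, in the order asked, and still so for the second after the job is handed in, with the robot touching nothing.
It also fails if it takes over 58 s, if anything falls off the work surface, if the arm or the gripper's body presses on something with over 40 N, if the wrist force passes 120 N, or if a joint passes its speed limit or range.

## Working session

There is one attempt and no reset: what is moved stays moved. The work goes in short steps, Python scripts to look and compute and a shell command to move; the robot and the scene stay as the last step left them, time stands still between calls to the robot, and variables do not carry over. Pictures are saved under pics/ and viewed, about 8 in all and at most 12, crops included, and the job is handed in when it is done.

```bash
mkdir -p pics; ls; cat > h.py <<'E'
import numpy as np, cv2
from workcell import get_obs, viewer, ctrl, masks_of
def cal(c):
    k=viewer.get_calibration(c); K=np.array([[k['fx'],0,k['cx']],[0,k['fy'],k['cy']],[0,0,1]]);R=cv2.Rodrigues(np.array(k['rvec'],float))[0];return K,R,np.array(k['tvec'],float).reshape(3)
def cloud(c,d):
    K,R,t=cal(c);v,u=np.mgrid[:384,:512];p=np.stack([(u-K[0,2])/K[0,0]*d,(v-K[1,2])/K[1,1]*d,d],-1);return (p-t)@R
def proj(c,P):
    K,R,t=cal(c);q=(np.atleast_2d(P)@R.T+t)@K.T;return q[:,:2]/q[:,2:]
def rect(P):
    r=cv2.minAreaRect(P[:,:2].astype(np.float32));return r
E
python3 - <<'E'
from h import *
o=get_obs();print({k:np.round(v,3).tolist() for k,v in o.items()})
ims=[]
for c in("top","side"):
    im,d=viewer.get_image(c);ims.append(im);X=cloud(c,d)
    K,R,t=cal(c);print(c,'cam at',-R.T@t)
    for n in("scale","pan","fence","pot","flat_scale","scoop"):
        for m in masks_of(c,n)[:2]:
            k=m['pixels']&(d>0);P=X[k]
            if len(P)<20: print(n,'few');continue
            print(n,round(m['score'],2),m['location'],'med',np.median(P,0).round(),'z',np.percentile(P[:,2],[5,50,95]).round(),'rect',np.round(rect(P)[0]),np.round(rect(P)[1]),round(rect(P)[2],1))
cv2.imwrite('pics/a.png',cv2.cvtColor(cv2.resize(np.vstack(ims),(400*1,600)) if 0 else np.vstack(ims)[::1],cv2.COLOR_RGB2BGR)[:, :][:768])
b=cv2.imread('pics/a.png');cv2.imwrite('pics/a.png',cv2.resize(np.hstack([b[:384],b[384:]]),(800,300)))
cv2.imwrite('pics/top0.png',b[:384])
E
```

```text
pics
{'t': 0.0, 'qpos': [1.126, 0.424, 1.631, 0.0, 1.089, -0.019], 'qvel': [-0.001, 0.0, 0.001, 0.0, -0.001, 0.001], 'joint_torque': [0.002, -54.462, -27.367, 0.065, 0.023, -0.0], 'ee_pos': [257.905, 568.717, 221.931], 'orientation': [2.64, 1.701, -0.002], 'ft_force': [-0.205, -0.006, 1.152], 'moment': [-0.038, -0.0, -0.065], 'width': 88.03}
top cam at [ 417.66125094   85.04535608 1166.33962004]
scale 0.75 [280.0, 191.3] med [590. -28.  60.] z [42. 60. 65.] rect [602. -33.] [228. 215.] 41.4
pan 0.89 [283.3, 189.5] med [608. -48.  62.] z [58. 62. 66.] rect [612. -49.] [196. 147.] 41.5
fence 0.9 [265.8, 122.7] med [837.   7.  13.] z [ 5. 13. 48.] rect [1006.  -55.] [442. 498.] 2.0
pot 0.93 [177.3, 252.8] med [403. 273.  13.] z [  1.  13. 106.] rect [402. 262.] [102. 108.] 74.9
flat_scale 0.91 [388.9, 212.5] med [ 539. -395.   17.] z [13. 17. 21.] rect [ 543. -402.] [159. 204.] 76.0
scoop 0.78 [90.6, 207.5] med [555. 547.   9.] z [ 0.  9. 34.] rect [518. 554.] [ 82. 228.] 88.5
side cam at [   51.96263123 -1049.06649206   973.65622016]
scale 0.91 [266.5, 220.3] med [577. -60.  60.] z [22. 60. 67.] rect [612.   1.] [293. 227.] 41.2
pan 0.71 [278.2, 213.6] med [605. -54.  64.] z [60. 64. 67.] rect [609. -47.] [196. 143.] 41.3
fence 0.94 [331.8, 197.7] med [821. -15.  24.] z [-37.  24.  49.] rect [1285.  466.] [1608.  470.] 52.7
pot 0.61 [178.2, 171.7] med [404. 235.  74.] z [ 17.  74. 105.] rect [406. 264.] [113.  97.] 71.0
flat_scale 0.59 [311.7, 316.6] med [ 538. -404.   18.] z [14. 18. 21.] rect [ 544. -390.] [167. 201.] 76.5
scoop 0.79 [192.8, 139.2] med [550. 543.  21.] z [ 3. 21. 37.] rect [518. 582.] [224. 146.] 0.6
```

View pics/a.png

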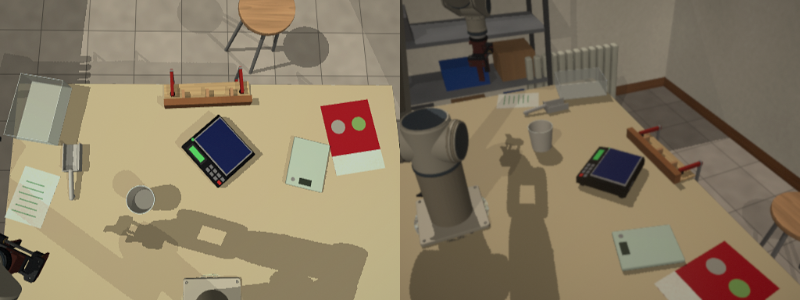

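The view shows the scale at top-picture (220,150) of the 800-wide image. Its display side faces lower-left, so its yaw is about -49°. The fence is at (207,100), the pot at (140,198), the flat scale at (307,163) and the scoop at (72,165). Next I measure the fence face and write a pose tracker.

```bash
cat >> h.py <<'E'
def panpose(prev=None,cams=("top","side"),save=None):
    """scale pose from pan rectangle; yaw near -25+-45"""
    A=[]
    for c in cams:
        im,d=viewer.get_image(c);X=cloud(c,d)
        if save: cv2.imwrite(f'pics/{save}_{c}.png',cv2.cvtColor(im,cv2.COLOR_RGB2BGR))
        ms=masks_of(c,"pan")
        if not ms: print(c,'none');continue
        m=cv2.erode(ms[0]['pixels'].astype(np.uint8),np.ones((2,2)))>0
        P=X[m&(d>0)];P=P[(P[:,2]>52)&(P[:,2]<74)]
        if len(P)<50: print(c,'few');continue
        (cx,cy),(w,h),a=rect(P)
        # long side = scale y
        ang=a if w>h else a+90      # direction of long side deg
        yaw=(ang-90+90)%180-90
        if yaw>45: yaw-=180
        s=np.radians(yaw);o=(cx-22.5*np.cos(s),cy-22.5*np.sin(s))
        print(c,round(ms[0]['score'],2),'pan',round(cx),round(cy),'size',round(max(w,h)),round(min(w,h)),'yaw',round(yaw,1),'origin',np.round(o,1));A.append((*o,yaw))
    return A
def corners(x,y,yaw):
    s=np.radians(yaw);R=np.array([[np.cos(s),-np.sin(s)],[np.sin(s),np.cos(s)]])
    return {n:(R@p+[x,y]).round(0).tolist() for n,p in dict(BL=(100,110),BR=(100,-110),FL=(-100,110),FR=(-100,-110)).items()}
def tool():
    o=get_obs();R=cv2.Rodrigues(np.array(o['orientation'],float))[0]
    print('t',round(o['t'],2),'tcp',np.round(o['ee_pos'],1),'toolx ang',round(float(np.degrees(np.arctan2(R[1,0],R[0,0]))),1),'F',np.round(o['ft_force'],1),'w',round(o['width'],1))
E
python3 - <<'E'
from h import *
A=panpose();print(corners(*np.mean(A,0)))
for c in("top","side"):
    im,d=viewer.get_image(c);X=cloud(c,d);m=masks_of(c,"fence")[0]['pixels']&(d>0)
    P=X[m];P=P[(P[:,2]>40)&(P[:,2]<50)&(P[:,0]<900)]
    print(c,len(P),'rect',rect(P))
    ys=np.arange(P[:,1].min()+10,P[:,1].max()-10,12);F=np.array([(P[abs(P[:,1]-y)<6][:,0].min(),y) for y in ys if (abs(P[:,1]-y)<6).sum()>2])
    k=np.polyfit(F[:,1],F[:,0],1);r=F[:,0]-np.polyval(k,F[:,1]);g=abs(r)<4;k=np.polyfit(F[g,1],F[g,0],1);print('front edge x=',k,g.sum(),len(g),'yrange',P[:,1].min(),P[:,1].max())
    Q=X[m];Q=Q[(Q[:,2]>8)&(Q[:,2]<38)&(Q[:,0]<850)];print('face x',np.percentile(Q[:,0],[10,50,90]) if len(Q) else None)
tool()
E
```

```text
top 0.57 pan 609 -50 size 192 144 yaw -48.6 origin [593.9 -33.4]
side 0.73 pan 610 -51 size 192 140 yaw -50.5 origin [595.4 -33.3]
{'BL': [743.0, -38.0], 'BR': [576.0, -181.0], 'FL': [614.0, 114.0], 'FR': [446.0, -29.0]}
top 983 rect ((800.4033203125, 8.190322875976562), (32.94715118408203, 354.4248962402344), 2.2643165588378906)
front edge x= [-4.69410921e-02  7.85867399e+02] 28 28 yrange -168.68447182371662 185.08330110169123
face x [782.92353899 831.40251415 845.64002951]
side 661 rect ((818.2745361328125, 9.961532592773438), (68.89985656738281, 363.4884948730469), 3.1237435340881348)
front edge x= [-4.34015465e-02  7.86479417e+02] 29 29 yrange -172.91415861061475 190.55158460584627
face x [782.19540465 792.87371503 844.47256328]
t 1.1 tcp [258.1 569.2 222.7] toolx ang 65.6 F [0.4 0.3 0.1] w 87.8
```

```bash
python3 -m inch '[{"az":10.06,"jaw":0},{"az":10.06,"jaw":0},{"az":10.06,"jaw":0},{"az":10.06,"jaw":0},{"az":10.06,"jaw":0},{"az":10.06,"jaw":0},{"az":10.06,"jaw":0},{"az":10.06,"jaw":0},{"az":10.06,"jaw":0},{"az":10.06,"jaw":0}]'
python3 -m inch '[{"tx":2.5,"ty":1.7,"jaw":0},{"tx":5,"ty":3.5,"jaw":0},{"tx":5,"ty":3.5,"jaw":0},{"tx":5,"ty":3.5,"jaw":0},{"tx":5,"ty":3.5,"jaw":0},{"tx":5,"ty":3.5,"jaw":0},{"tx":5,"ty":3.5,"jaw":0},{"tx":5,"ty":3.5,"jaw":0},{"tx":5,"ty":3.5,"jaw":0},{"tx":5,"ty":3.5,"jaw":0},{"tx":5,"ty":3.5,"jaw":0},{"tx":5,"ty":3.5,"jaw":0}]'
python3 -c "
from h import *
tool()"
```

```text
t 1.1 tcp [258.1 569.2 222.7] toolx ang 65.6 F [0.4 0.3 0.1] w 87.8$[0]: bad value
$[0]: bad value
```

```bash
python3 -m inch '[{"tx":0,"ty":0,"tz":0,"ax":0,"ay":0,"az":10.06,"jaw":0}]'; python3 -m inch '[{"tx":0.0,"ty":0.0,"tz":0.0,"ax":0.0,"ay":0.0,"az":10.06,"jaw":0.0}]'
```

```text
t: 1.23
ee_pos: [258.1, 569.2, 222.7]
orientation: [2.782, 1.459, 0.0]
ft_force: [-0.2, -0.2, 0.0]
width: 80.9
t: 1.35
ee_pos: [258.1, 569.2, 222.7]
orientation: [2.901, 1.206, 0.0]
ft_force: [-0.1, -0.4, -0.4]
width: 71.3
```

```bash
python3 -m inch '[{"tx":0,"ty":0,"tz":0,"ax":0,"ay":0,"az":10.06,"jaw":0},{"tx":0,"ty":0,"tz":0,"ax":0,"ay":0,"az":10.06,"jaw":0},{"tx":0,"ty":0,"tz":0,"ax":0,"ay":0,"az":10.06,"jaw":0},{"tx":0,"ty":0,"tz":0,"ax":0,"ay":0,"az":10.06,"jaw":0},{"tx":0,"ty":0,"tz":0,"ax":0,"ay":0,"az":10.06,"jaw":0},{"tx":0,"ty":0,"tz":0,"ax":0,"ay":0,"az":10.06,"jaw":0},{"tx":0,"ty":0,"tz":0,"ax":0,"ay":0,"az":10.06,"jaw":0},{"tx":0,"ty":0,"tz":0,"ax":0,"ay":0,"az":10.06,"jaw":0}]'
python3 -m inch '[{"tx":2.5,"ty":1.7,"tz":0,"ax":0,"ay":0,"az":0,"jaw":0},{"tx":5,"ty":3.5,"tz":0,"ax":0,"ay":0,"az":0,"jaw":0},{"tx":5,"ty":3.5,"tz":0,"ax":0,"ay":0,"az":0,"jaw":0},{"tx":5,"ty":3.5,"tz":0,"ax":0,"ay":0,"az":0,"jaw":0},{"tx":5,"ty":3.5,"tz":0,"ax":0,"ay":0,"az":0,"jaw":0},{"tx":5,"ty":3.5,"tz":0,"ax":0,"ay":0,"az":0,"jaw":0},{"tx":5,"ty":3.5,"tz":0,"ax":0,"ay":0,"az":0,"jaw":0},{"tx":5,"ty":3.5,"tz":0,"ax":0,"ay":0,"az":0,"jaw":0},{"tx":5,"ty":3.5,"tz":0,"ax":0,"ay":0,"az":0,"jaw":0},{"tx":5,"ty":3.5,"tz":0,"ax":0,"ay":0,"az":0,"jaw":0},{"tx":5,"ty":3.5,"tz":0,"ax":0,"ay":0,"az":0,"jaw":0},{"tx":5,"ty":3.5,"tz":0,"ax":0,"ay":0,"az":0,"jaw":0}]'
python3 -c "
from h import *
tool()"
```

```text
t: 2.35
ee_pos: [258.1, 569.2, 222.7]
orientation: [-2.993, 0.953, 0.0]
ft_force: [-0.2, 0.4, -0.5]
width: 0.3
t: 3.85
ee_pos: [499.2, -92.0, 223.0]
orientation: [-2.996, 0.945, -0.001]
ft_force: [0.5, 0.2, 0.0]
width: 0.6
t 3.85 tcp [499.2 -92.  223. ] toolx ang -35.0 F [0.5 0.2 0. ] w 0.6
```

```bash
python3 -m inch '[{"tx":4.4,"ty":3.7,"tz":0,"ax":0,"ay":0,"az":0,"jaw":0},{"tx":4.4,"ty":3.7,"tz":0,"ax":0,"ay":0,"az":0,"jaw":0},{"tx":0,"ty":0,"tz":5.5,"ax":0,"ay":0,"az":0,"jaw":0},{"tx":0,"ty":0,"tz":5.5,"ax":0,"ay":0,"az":0,"jaw":0},{"tx":0,"ty":0,"tz":5.0,"ax":0,"ay":0,"az":0,"jaw":0},{"tx":0,"ty":0,"tz":3.8,"ax":0,"ay":0,"az":0,"jaw":0},{"tx":0,"ty":-1.2,"tz":0,"ax":0,"ay":0,"az":0,"jaw":0},{"tx":0,"ty":-1.2,"tz":0,"ax":0,"ay":0,"az":0,"jaw":0},{"tx":0,"ty":0,"tz":0,"ax":0,"ay":0,"az":0,"jaw":0}]'
python3 -c "
from h import *
tool();A=panpose();tool()"
```

```text
t: 4.97
ee_pos: [544.2, -180.8, 26.7]
orientation: [2.997, -0.942, 0.006]
ft_force: [-0.1, -0.2, 0.2]
width: 0.0
t 4.97 tcp [ 544.2 -180.8   26.7] toolx ang -34.9 F [-0.1 -0.2  0.2] w 0.0
top 0.66 pan 606 -50 size 192 141 yaw -49.2 origin [591.  -32.7]
side 0.94 pan 612 -49 size 193 137 yaw -48.1 origin [597.1 -32.2]
t 5.17 tcp [ 542.5 -181.5   25.8] toolx ang -35.0 F [-0.4  0.   0.7] w 0.2
```

```bash
python3 -m inch '[{"tx":0,"ty":-0.8,"tz":0,"ax":0,"ay":0,"az":0,"jaw":0},{"tx":0,"ty":-0.8,"tz":0,"ax":0,"ay":0,"az":0,"jaw":0},{"tx":0,"ty":-0.8,"tz":0,"ax":0,"ay":0,"az":0,"jaw":0},{"tx":0,"ty":-0.8,"tz":0,"ax":0,"ay":0,"az":0,"jaw":0},{"tx":0,"ty":-0.8,"tz":0,"ax":0,"ay":0,"az":0,"jaw":0},{"tx":0,"ty":-0.8,"tz":0,"ax":0,"ay":0,"az":0,"jaw":0},{"tx":0,"ty":-0.8,"tz":0,"ax":0,"ay":0,"az":0,"jaw":0},{"tx":0,"ty":-0.8,"tz":0,"ax":0,"ay":0,"az":0,"jaw":0}]'
python3 -c "
from h import *
A=panpose(save='b');tool();print(corners(*np.mean(A,0)))
a,b=[cv2.imread(f'pics/b_{c}.png')[60:300,100:420] for c in('top','side')];cv2.imwrite('pics/b.png',cv2.resize(np.hstack([a,b]),(800,300)))"
```

```text
t: 6.18
ee_pos: [578.2, -130.6, 24.8]
orientation: [2.994, -0.943, -0.001]
ft_force: [-5.2, -13.6, 2.7]
width: 0.6
top 0.7 pan 625 -10 size 187 137 yaw -44.5 origin [608.5   6.1]
side 0.95 pan 629 -9 size 195 139 yaw -43.2 origin [612.9   6.3]
t 6.38 tcp [ 578.8 -129.8   24.8] toolx ang -35.0 F [-2.3 -7.1  1.5] w 0.4
{'BL': [759.0, 16.0], 'BR': [607.0, -142.0], 'FL': [615.0, 155.0], 'FR': [462.0, -4.0]}
```

View pics/b.png

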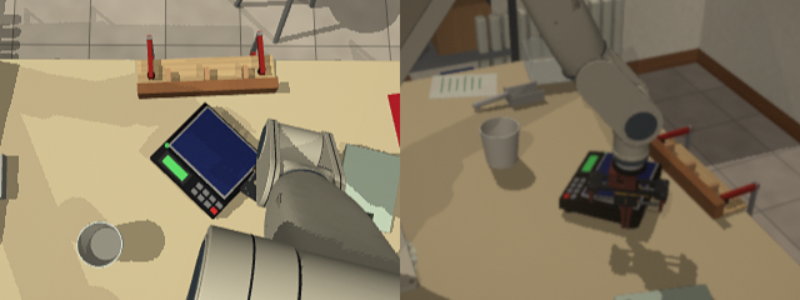

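The top half shows the finger against the right wall at (255,180) and the scale about 40 mm further left. It moved more than it turned, because wall friction pulled the force line towards the centre. I'll push closer to the corner and tilt the push so friction adds to the turn.

```bash
python3 -m inch '[{"tx":0,"ty":0.9,"tz":0,"ax":0,"ay":0,"az":0,"jaw":0},{"tx":0.8,"ty":0,"tz":0,"ax":0,"ay":0,"az":0,"jaw":0},{"tx":0.4,"ty":-0.7,"tz":0,"ax":0,"ay":0,"az":0,"jaw":0},{"tx":0.4,"ty":-0.7,"tz":0,"ax":0,"ay":0,"az":0,"jaw":0},{"tx":0.4,"ty":-0.7,"tz":0,"ax":0,"ay":0,"az":0,"jaw":0},{"tx":0.4,"ty":-0.7,"tz":0,"ax":0,"ay":0,"az":0,"jaw":0},{"tx":0.4,"ty":-0.7,"tz":0,"ax":0,"ay":0,"az":0,"jaw":0},{"tx":0.4,"ty":-0.7,"tz":0,"ax":0,"ay":0,"az":0,"jaw":0}]'
python3 -c "
from h import *
A=panpose();tool();print(corners(*np.mean(A,0)))"
```

```text
t: 7.38
ee_pos: [622.2, -121.6, 24.7]
orientation: [2.994, -0.943, -0.006]
ft_force: [-10.0, -12.0, 7.4]
width: 0.2
top 0.62 pan 642 10 size 185 138 yaw -35.7 origin [624.   23.2]
side 0.61 pan 624 29 size 201 91 yaw -30.9 origin [604.4  40.5]
t 7.58 tcp [ 623.5 -121.    24.7] toolx ang -35.0 F [-4.8 -6.9  2.9] w 0.6
{'BL': [758.0, 69.0], 'BR': [637.0, -115.0], 'FL': [591.0, 179.0], 'FR': [470.0, -5.0]}
```

```bash
python3 -m inch '[{"tx":0,"ty":1.0,"tz":0,"ax":0,"ay":0,"az":0,"jaw":0},{"tx":0,"ty":0,"tz":-4.5,"ax":0,"ay":0,"az":0,"jaw":0},{"tx":0,"ty":0,"tz":-4.5,"ax":0,"ay":0,"az":0,"jaw":0},{"tx":-2.7,"ty":-4.6,"tz":0,"ax":0,"ay":0,"az":0,"jaw":0},{"tx":-2.7,"ty":-4.6,"tz":0,"ax":0,"ay":0,"az":0,"jaw":0},{"tx":-2.7,"ty":-4.6,"tz":0,"ax":0,"ay":0,"az":0,"jaw":0},{"tx":-2.7,"ty":-4.6,"tz":0,"ax":0,"ay":0,"az":0,"jaw":0},{"tx":-2.7,"ty":-4.6,"tz":0,"ax":0,"ay":0,"az":0,"jaw":0},{"tx":-2.7,"ty":-4.6,"tz":0,"ax":0,"ay":0,"az":0,"jaw":0},{"tx":0,"ty":0,"tz":0,"ax":0,"ay":0,"az":0,"jaw":0}]'
python3 -c "
from h import *
A=panpose();tool();print(corners(*np.mean(A,0)))"
```

```text
t: 8.82
ee_pos: [643.8, 194.5, 114.6]
orientation: [-2.997, 0.937, -0.001]
ft_force: [-0.0, -0.5, 0.7]
width: 0.2
top 0.76 pan 642 10 size 189 140 yaw -35.1 origin [623.5  23.1]
side 0.85 pan 645 12 size 200 139 yaw -35.6 origin [626.8  25. ]
t 9.03 tcp [643.5 189.5 114.5] toolx ang -35.0 F [-0.1 -0.1  0.3] w 0.3
{'BL': [770.0, 56.0], 'BR': [643.0, -124.0], 'FL': [607.0, 172.0], 'FR': [480.0, -8.0]}
```

```bash
python3 -m inch '[{"tx":0,"ty":0,"tz":4.5,"ax":0,"ay":0,"az":0,"jaw":0},{"tx":0,"ty":0,"tz":4.5,"ax":0,"ay":0,"az":0,"jaw":0},{"tx":0,"ty":1.0,"tz":0,"ax":0,"ay":0,"az":0,"jaw":0},{"tx":0,"ty":1.0,"tz":0,"ax":0,"ay":0,"az":0,"jaw":0},{"tx":-0.3,"ty":0.8,"tz":0,"ax":0,"ay":0,"az":0,"jaw":0},{"tx":-0.3,"ty":0.8,"tz":0,"ax":0,"ay":0,"az":0,"jaw":0},{"tx":-0.3,"ty":0.8,"tz":0,"ax":0,"ay":0,"az":0,"jaw":0},{"tx":-0.3,"ty":0.8,"tz":0,"ax":0,"ay":0,"az":0,"jaw":0},{"tx":-0.3,"ty":0.8,"tz":0,"ax":0,"ay":0,"az":0,"jaw":0},{"tx":-0.3,"ty":0.8,"tz":0,"ax":0,"ay":0,"az":0,"jaw":0}]'
python3 -c "
from h import *
A=panpose();tool();print(corners(*np.mean(A,0)))"
```

```text
t: 10.28
ee_pos: [592.4, 146.1, 27.2]
orientation: [-2.992, 0.944, -0.009]
ft_force: [4.9, 5.3, -4.9]
width: 0.3
top 0.76 pan 627 -10 size 189 138 yaw -25.2 origin [606.2  -0.9]
side 0.7 pan 629 -11 size 191 140 yaw -24.6 origin [608.8  -2. ]
t 10.47 tcp [591.4 145.5  26.9] toolx ang -35.0 F [1.4 2.5 2.1] w 0.2
{'BL': [745.0, 56.0], 'BR': [652.0, -143.0], 'FL': [563.0, 140.0], 'FR': [470.0, -59.0]}
```

```bash
python3 -m inch '[{"tx":-0.2,"ty":0.8,"tz":0,"ax":0,"ay":0,"az":0,"jaw":0},{"tx":-0.2,"ty":0.8,"tz":0,"ax":0,"ay":0,"az":0,"jaw":0},{"tx":-0.2,"ty":0.8,"tz":0,"ax":0,"ay":0,"az":0,"jaw":0},{"tx":-0.2,"ty":0.8,"tz":0,"ax":0,"ay":0,"az":0,"jaw":0},{"tx":-0.2,"ty":0.8,"tz":0,"ax":0,"ay":0,"az":0,"jaw":0}]'
python3 -c "
from h import *
A=panpose();tool();print(corners(*np.mean(A,0)))"
```

```text
t: 11.1
ee_pos: [562.2, 119.7, 26.9]
orientation: [-2.991, 0.944, -0.01]
ft_force: [4.7, 10.3, 0.9]
width: 0.6
top 0.96 pan 618 -30 size 185 137 yaw -17.1 origin [596.2 -23.1]
side 0.88 pan 620 -29 size 193 139 yaw -17.1 origin [598.7 -22.5]
t 11.3 tcp [561.4 119.1  26.8] toolx ang -35.0 F [3.  6.2 4. ] w 0.3
{'BL': [725.0, 53.0], 'BR': [661.0, -157.0], 'FL': [534.0, 112.0], 'FR': [469.0, -98.0]}
```

```bash
python3 -m inch '[{"tx":0,"ty":-1.0,"tz":0,"ax":0,"ay":0,"az":0,"jaw":0},{"tx":0,"ty":0,"tz":-4.5,"ax":0,"ay":0,"az":-9,"jaw":0},{"tx":0,"ty":0,"tz":-4.5,"ax":0,"ay":0,"az":-9,"jaw":0},{"tx":0,"ty":0,"tz":0,"ax":0,"ay":0,"az":-9,"jaw":0},{"tx":1.85,"ty":5.1,"tz":0,"ax":0,"ay":0,"az":0,"jaw":0},{"tx":1.85,"ty":5.1,"tz":0,"ax":0,"ay":0,"az":0,"jaw":0},{"tx":1.85,"ty":5.1,"tz":0,"ax":0,"ay":0,"az":0,"jaw":0},{"tx":1.85,"ty":5.1,"tz":0,"ax":0,"ay":0,"az":0,"jaw":0},{"tx":1.85,"ty":5.1,"tz":0,"ax":0,"ay":0,"az":0,"jaw":0},{"tx":1.85,"ty":5.1,"tz":0,"ax":0,"ay":0,"az":0,"jaw":0},{"tx":0,"ty":0,"tz":0,"ax":0,"ay":0,"az":0,"jaw":0}]'
python3 -c "
from h import *
A=panpose();tool();print(corners(*np.mean(A,0)))"
```

```text
t: 12.68
ee_pos: [632.3, -195.9, 114.9]
orientation: [3.133, -0.226, 0.001]
ft_force: [0.2, 0.8, 0.2]
width: 0.4
top 0.64 pan 617 -30 size 189 138 yaw -17.0 origin [595.3 -23.4]
side 0.74 pan 622 -28 size 198 139 yaw -18.1 origin [600.4 -20.8]
t 12.88 tcp [ 631.4 -190.9  114.5] toolx ang -7.9 F [-0.1  0.4  0.5] w 0.2
{'BL': [726.0, 53.0], 'BR': [660.0, -157.0], 'FL': [536.0, 113.0], 'FR': [469.0, -97.0]}
```

```bash
python3 -m inch '[{"tx":0,"ty":0,"tz":4.5,"ax":0,"ay":0,"az":0,"jaw":0},{"tx":0,"ty":0,"tz":4.5,"ax":0,"ay":0,"az":0,"jaw":0},{"tx":0,"ty":-1.0,"tz":0,"ax":0,"ay":0,"az":0,"jaw":0},{"tx":0,"ty":-1.0,"tz":0,"ax":0,"ay":0,"az":0,"jaw":0},{"tx":0.4,"ty":-0.7,"tz":0,"ax":0,"ay":0,"az":0,"jaw":0},{"tx":0.4,"ty":-0.7,"tz":0,"ax":0,"ay":0,"az":0,"jaw":0},{"tx":0.4,"ty":-0.7,"tz":0,"ax":0,"ay":0,"az":0,"jaw":0},{"tx":0.4,"ty":-0.7,"tz":0,"ax":0,"ay":0,"az":0,"jaw":0},{"tx":0.4,"ty":-0.7,"tz":0,"ax":0,"ay":0,"az":0,"jaw":0},{"tx":0.4,"ty":-0.7,"tz":0,"ax":0,"ay":0,"az":0,"jaw":0}]'
python3 -c "
from h import *
A=panpose();tool();print(corners(*np.mean(A,0)))"
```

```text
t: 14.12
ee_pos: [665.7, -136.6, 26.9]
orientation: [3.13, -0.218, 0.005]
ft_force: [-2.9, -12.9, 3.9]
width: 0.1
top 0.94 pan 624 -9 size 194 142 yaw -8.6 origin [601.8  -5.5]
side 0.9 pan 626 -8 size 194 141 yaw -9.6 origin [604.2  -3.9]
t 14.32 tcp [ 666.3 -135.7   26.9] toolx ang -8.0 F [-0.4 -6.8  2.2] w 0.5
{'BL': [719.0, 88.0], 'BR': [684.0, -129.0], 'FL': [522.0, 120.0], 'FR': [487.0, -97.0]}
```

```bash
python3 -m inch '[{"tx":0.2,"ty":-0.8,"tz":0,"ax":0,"ay":0,"az":0,"jaw":0},{"tx":0.2,"ty":-0.8,"tz":0,"ax":0,"ay":0,"az":0,"jaw":0},{"tx":0.2,"ty":-0.8,"tz":0,"ax":0,"ay":0,"az":0,"jaw":0},{"tx":0.2,"ty":-0.8,"tz":0,"ax":0,"ay":0,"az":0,"jaw":0},{"tx":0.2,"ty":-0.8,"tz":0,"ax":0,"ay":0,"az":0,"jaw":0}]'
python3 -c "
from h import *
A=panpose();tool();print(corners(*np.mean(A,0)))"
```

```text
t: 14.95
ee_pos: [681.9, -98.4, 26.9]
orientation: [3.13, -0.218, 0.007]
ft_force: [-0.4, -12.4, 1.8]
width: 0.6
top 0.84 pan 624 24 size 194 142 yaw -1.3 origin [601.2  24.1]
side 0.57 pan 625 25 size 194 139 yaw -1.1 origin [602.6  25. ]
t 15.15 tcp [682.3 -97.3  26.9] toolx ang -8.0 F [ 1.3 -6.5  0.5] w 0.3
{'BL': [704.0, 132.0], 'BR': [700.0, -88.0], 'FL': [504.0, 137.0], 'FR': [500.0, -83.0]}
```

```bash
python3 -m inch '[{"tx":0,"ty":1.5,"tz":0,"ax":0,"ay":0,"az":0,"jaw":0},{"tx":0,"ty":0,"tz":-4.5,"ax":0,"ay":0,"az":0,"jaw":0},{"tx":0,"ty":0,"tz":-4.5,"ax":0,"ay":0,"az":0,"jaw":0},{"tx":-4.8,"ty":-2.1,"tz":0,"ax":0,"ay":0,"az":0,"jaw":0},{"tx":-4.8,"ty":-2.1,"tz":0,"ax":0,"ay":0,"az":0,"jaw":0},{"tx":-4.8,"ty":-2.1,"tz":0,"ax":0,"ay":0,"az":0,"jaw":0},{"tx":-4.8,"ty":-2.1,"tz":0,"ax":0,"ay":0,"az":0,"jaw":0},{"tx":-4.8,"ty":-2.1,"tz":0,"ax":0,"ay":0,"az":0,"jaw":1},{"tx":0,"ty":0,"tz":0,"ax":0,"ay":0,"az":9.93,"jaw":1},{"tx":0,"ty":0,"tz":0,"ax":0,"ay":0,"az":9.93,"jaw":1},{"tx":0,"ty":0,"tz":0,"ax":0,"ay":0,"az":9.93,"jaw":1},{"tx":0,"ty":0,"tz":0,"ax":0,"ay":0,"az":9.93,"jaw":1}]'
python3 -m inch '[{"tx":0,"ty":0,"tz":0,"ax":0,"ay":0,"az":9.93,"jaw":1},{"tx":0,"ty":0,"tz":0,"ax":0,"ay":0,"az":9.93,"jaw":1},{"tx":0,"ty":0,"tz":0,"ax":0,"ay":0,"az":9.93,"jaw":1},{"tx":0,"ty":0,"tz":0,"ax":0,"ay":0,"az":9.93,"jaw":1},{"tx":0,"ty":0,"tz":0,"ax":0,"ay":0,"az":0,"jaw":1}]'
python3 -c "
from h import *
A=panpose(save='c');tool();print(corners(*np.mean(A,0)))
for c in('top','side'):
    im,d=viewer.get_image(c);X=cloud(c,d);m=masks_of(c,'fence')[0]['pixels']&(d>0)
    P=X[m];P=P[(P[:,2]>40)&(P[:,2]<50)&(P[:,0]<900)]
    ys=np.arange(-160,175,12);F=np.array([(P[abs(P[:,1]-y)<6][:,0].min(),y) for y in ys if (abs(P[:,1]-y)<6).sum()>2]);k=np.polyfit(F[:,1],F[:,0],1);print('fence',k,P[:,1].min(),P[:,1].max())
a,b=[cv2.imread(f'pics/c_{c}.png')[60:300,100:420] for c in('top','side')];cv2.imwrite('pics/c.png',cv2.resize(np.hstack([a,b]),(800,300)))"
```

```text
t: 16.65
ee_pos: [455.0, 26.5, 115.4]
orientation: [-2.869, 1.279, -0.001]
ft_force: [-0.1, 0.2, -0.3]
width: 46.7
t: 17.27
ee_pos: [454.9, 26.5, 115.2]
orientation: [-2.272, 2.169, -0.001]
ft_force: [0.4, 0.7, 0.5]
width: 87.8
top 0.76 pan 624 23 size 192 138 yaw -1.3 origin [601.8  23.1]
side 0.56 pan 627 24 size 190 141 yaw -1.5 origin [604.6  24.2]
t 17.48 tcp [454.7  26.6 114.9] toolx ang -87.3 F [-0.7 -0.8 -0.2] w 87.8
{'BL': [706.0, 131.0], 'BR': [701.0, -89.0], 'FL': [506.0, 136.0], 'FR': [501.0, -84.0]}
fence [-4.86098507e-02  7.85936230e+02] -168.83601517668828 185.21877393562494Traceback (most recent call last):
  File "<string>", line 5, in <module>
    im,d=viewer.get_image(c);X=cloud(c,d);m=masks_of(c,'fence')[0]['pixels']&(d>0)
                                            ~~~~~~~~~~~~~~~~~~~^^^
IndexError: list index out of range
```

```bash
python3 -m inch '[{"tx":0,"ty":0,"tz":4.5,"ax":0,"ay":0,"az":0,"jaw":1},{"tx":0,"ty":0,"tz":4.5,"ax":0,"ay":0,"az":0,"jaw":1},{"tx":0,"ty":-1.2,"tz":0,"ax":0,"ay":0,"az":0,"jaw":1},{"tx":0,"ty":-1.2,"tz":0,"ax":0,"ay":0,"az":0,"jaw":1},{"tx":0,"ty":-0.8,"tz":0,"ax":0,"ay":0,"az":0,"jaw":1},{"tx":0,"ty":-0.8,"tz":0,"ax":0,"ay":0,"az":0,"jaw":1},{"tx":0,"ty":-0.8,"tz":0,"ax":0,"ay":0,"az":0,"jaw":1},{"tx":0,"ty":-0.8,"tz":0,"ax":0,"ay":0,"az":0,"jaw":1},{"tx":0,"ty":-0.8,"tz":0,"ax":0,"ay":0,"az":0,"jaw":1},{"tx":0,"ty":-0.8,"tz":0,"ax":0,"ay":0,"az":0,"jaw":1}]'
python3 -c "
from h import *
A=panpose(save='c');tool();print(corners(*np.mean(A,0)))
a,b=[cv2.imread(f'pics/c_{c}.png')[60:300,100:420] for c in('top','side')];cv2.imwrite('pics/c.png',cv2.resize(np.hstack([a,b]),(800,300)))"
```

```text
t: 18.92
ee_pos: [519.4, 29.1, 24.8]
orientation: [2.26, -2.167, -0.016]
ft_force: [-18.4, -4.7, 13.8]
width: 87.6
top 0.98 pan 654 31 size 195 138 yaw 3.0 origin [631.6  30.1]
side 0.84 pan 655 30 size 187 140 yaw 1.8 origin [632.2  29.1]
t 19.12 tcp [522.3  29.4  24.8] toolx ang -87.5 F [-10.7  -3.    2.6] w 88.0
{'BL': [727.0, 144.0], 'BR': [736.0, -76.0], 'FL': [527.0, 135.0], 'FR': [537.0, -84.0]}
```

View pics/c.png

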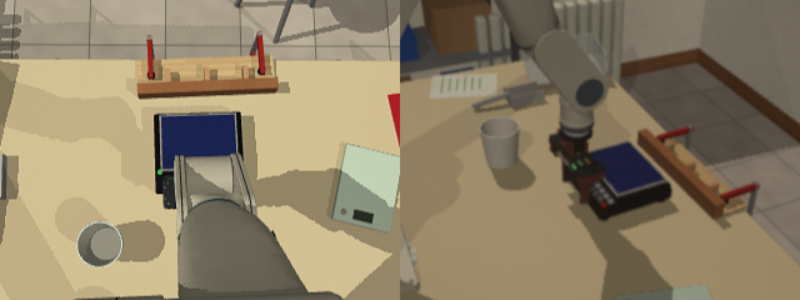

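The scale is square behind the two tips (top half, (198,150)), about 50 mm short of the fence, so I'll push it straight on.

```bash
python3 -m inch '[{"tx":0,"ty":-0.8,"tz":0,"ax":0,"ay":0,"az":0,"jaw":1},{"tx":0,"ty":-0.8,"tz":0,"ax":0,"ay":0,"az":0,"jaw":1},{"tx":0,"ty":-0.8,"tz":0,"ax":0,"ay":0,"az":0,"jaw":1},{"tx":0,"ty":-0.8,"tz":0,"ax":0,"ay":0,"az":0,"jaw":1},{"tx":0,"ty":-0.5,"tz":0,"ax":0,"ay":0,"az":0,"jaw":1}]'
python3 -c "
from h import *
A=panpose();tool();print(corners(*np.mean(A,0)))"
```

```text
t: 19.75
ee_pos: [557.6, 31.3, 24.6]
orientation: [2.264, -2.165, -0.013]
ft_force: [-18.3, -0.9, 9.9]
width: 87.3
top 0.95 pan 689 35 size 188 141 yaw 2.6 origin [666.8  34.3]
side 0.82 pan 689 38 size 197 140 yaw 2.2 origin [666.4  37.3]
t 19.95 tcp [558.6  31.4  24.6] toolx ang -87.4 F [-12.7  -0.5   1.9] w 87.9
{'BL': [762.0, 150.0], 'BR': [771.0, -70.0], 'FL': [562.0, 141.0], 'FR': [571.0, -78.0]}
```

```bash
python3 -m inch '[{"tx":0,"ty":-0.4,"tz":0,"ax":0,"ay":0,"az":0,"jaw":1},{"tx":0,"ty":-0.4,"tz":0,"ax":0,"ay":0,"az":0,"jaw":1},{"tx":0,"ty":-0.3,"tz":0,"ax":0,"ay":0,"az":0,"jaw":1}]'
for i in 1 ; do python3 -m inch '[{"tx":0,"ty":-0.2,"tz":0,"ax":0,"ay":0,"az":0,"jaw":1},{"tx":0,"ty":-0.1,"tz":0,"ax":0,"ay":0,"az":0,"jaw":1}]';done
python3 -c "
from h import *
A=panpose();tool();print(corners(*np.mean(A,0)))"
```

```text
t: 20.32
ee_pos: [568.1, 31.8, 24.6]
orientation: [2.264, -2.165, -0.014]
ft_force: [-16.3, -0.9, 7.2]
width: 87.9
t: 20.58
ee_pos: [570.8, 32.0, 24.6]
orientation: [2.264, -2.164, -0.015]
ft_force: [-19.1, -1.1, 9.7]
width: 87.8
top 0.55 pan 703 36 size 189 140 yaw 2.8 origin [681.   35.1]
side 0.58 pan 705 36 size 193 142 yaw -0.0 origin [682.7  35.9]
t 20.77 tcp [570.9  32.   24.6] toolx ang -87.4 F [-17.9  -1.    8.9] w 87.8
{'BL': [779.0, 148.0], 'BR': [784.0, -72.0], 'FL': [579.0, 143.0], 'FR': [585.0, -77.0]}
```

```bash
for i in 1 ; do python3 -m inch '[{"tx":0,"ty":-0.15,"tz":0,"ax":0,"ay":0,"az":0,"jaw":1},{"tx":0,"ty":0,"tz":0,"ax":0,"ay":0,"az":0,"jaw":1}]';done;python3 -m inch '[{"tx":0,"ty":-0.15,"tz":0,"ax":0,"ay":0,"az":0,"jaw":1},{"tx":0,"ty":0,"tz":0,"ax":0,"ay":0,"az":0,"jaw":1}]'
```

```text
t: 21.02
ee_pos: [572.0, 32.0, 24.6]
orientation: [2.264, -2.164, -0.015]
ft_force: [-17.0, -1.2, 9.1]
width: 88.0
t: 21.28
ee_pos: [574.2, 32.1, 24.6]
orientation: [2.264, -2.165, -0.014]
ft_force: [-16.7, -0.7, 7.9]
width: 87.8
```

```bash
python3 -m inch '[{"tx":0,"ty":-0.15,"tz":0,"ax":0,"ay":0,"az":0,"jaw":1},{"tx":0,"ty":0,"tz":0,"ax":0,"ay":0,"az":0,"jaw":1}]';python3 -m inch '[{"tx":0,"ty":-0.15,"tz":0,"ax":0,"ay":0,"az":0,"jaw":1},{"tx":0,"ty":0,"tz":0,"ax":0,"ay":0,"az":0,"jaw":1}]'
python3 -c "
from h import *
A=panpose();tool()"
```

```text
t: 21.52
ee_pos: [575.0, 32.2, 24.6]
orientation: [2.264, -2.164, -0.015]
ft_force: [-17.3, -0.0, 8.2]
width: 87.9
t: 21.78
ee_pos: [575.0, 32.2, 24.6]
orientation: [2.262, -2.162, -0.018]
ft_force: [-24.4, -0.5, 14.0]
width: 88.0
top 0.59 pan 707 35 size 193 137 yaw 3.9 origin [684.5  33.2]
side 0.82 pan 708 37 size 191 141 yaw 1.2 origin [685.8  36.3]
t 21.98 tcp [575.   32.2  24.6] toolx ang -87.4 F [-23.   -1.5  14.1] w 88.0
```

```bash
python3 -m inch '[{"tx":0,"ty":-0.15,"tz":0,"ax":0,"ay":0,"az":0,"jaw":1},{"tx":0,"ty":0,"tz":0,"ax":0,"ay":0,"az":0,"jaw":1}]';python3 -m inch '[{"tx":0,"ty":-0.15,"tz":0,"ax":0,"ay":0,"az":0,"jaw":1},{"tx":0,"ty":0,"tz":0,"ax":0,"ay":0,"az":0,"jaw":1}]'
python3 -c "
from h import *
A=panpose();tool();print(get_obs()['moment'])"
```

```text
t: 22.22
ee_pos: [575.0, 32.1, 24.6]
orientation: [2.26, -2.161, -0.022]
ft_force: [-27.7, -1.2, 20.2]
width: 88.1
t: 22.48
ee_pos: [575.0, 32.1, 24.6]
orientation: [2.259, -2.159, -0.025]
ft_force: [-33.6, -1.4, 24.3]
width: 88.0
top 0.87 pan 706 36 size 188 137 yaw 2.8 origin [683.1  34.9]
side 0.55 pan 707 35 size 189 135 yaw 1.6 origin [684.6  34.6]
t 22.68 tcp [575.   32.2  24.6] toolx ang -87.4 F [-31.7  -1.5  23.1] w 87.9
[-4.07746044e-01  5.38692736e+00 -2.56849310e-03]
```

```bash
python3 -m inch '[{"tx":0,"ty":0.4,"tz":0,"ax":0,"ay":0,"az":0,"jaw":1},{"tx":0,"ty":0.6,"tz":0,"ax":0,"ay":0,"az":0,"jaw":1},{"tx":0,"ty":2,"tz":0,"ax":0,"ay":0,"az":0,"jaw":1},{"tx":0,"ty":3,"tz":0,"ax":0,"ay":0,"az":0,"jaw":1},{"tx":0,"ty":3,"tz":-4,"ax":0,"ay":0,"az":0,"jaw":1},{"tx":0,"ty":4,"tz":-4,"ax":0,"ay":0,"az":0,"jaw":1},{"tx":0,"ty":4,"tz":-4,"ax":0,"ay":0,"az":0,"jaw":1},{"tx":0,"ty":0,"tz":0,"ax":0,"ay":0,"az":0,"jaw":1}]'
python3 -c "
from h import *
A=panpose(save='d');A=panpose();tool();print(corners(*np.mean(A,0)))
for n in('pot','flat_scale','scoop'):
  for c in('top','side'):
    im,d=viewer.get_image(c);X=cloud(c,d);ms=masks_of(c,n)
    if ms:
        P=X[ms[0]['pixels']&(d>0)];print(c,n,ms[0]['location'],np.median(P,0).round())
a=cv2.imread('pics/d_top.png')[70:220,180:380];b=cv2.imread('pics/d_side.png')[120:270,230:430]
cv2.imwrite('pics/d.png',cv2.resize(np.hstack([a,b]),(800,300)))"
```

```text
t: 23.68
ee_pos: [416.9, 25.0, 148.1]
orientation: [-2.267, 2.168, -0.007]
ft_force: [0.6, 0.2, 0.3]
width: 87.9
top 0.85 pan 705 36 size 188 138 yaw 2.2 origin [682.1  35.1]
side 0.98 pan 709 37 size 191 141 yaw 3.4 origin [686.1  35.5]
top 0.86 pan 705 36 size 189 139 yaw 2.6 origin [682.8  34.8]
side 0.67 pan 707 39 size 196 143 yaw 1.8 origin [684.8  38.3]
t 24.07 tcp [416.9  25.  143.8] toolx ang -87.4 F [ 0.4 -0.  -0.2] w 87.5
{'BL': [780.0, 150.0], 'BR': [788.0, -70.0], 'FL': [580.0, 143.0], 'FR': [588.0, -77.0]}
top pot [179.9, 255.2] [403. 275.  15.]
side pot [178.7, 170.7] [401. 235.  71.]
top flat_scale [395.4, 209.1] [ 539. -397.   17.]
side flat_scale [313.3, 316.0] [ 536. -405.   18.]
top scoop [90.9, 207.6] [555. 548.   8.]
side scoop [287.7, 197.4] [670.   3.  56.]
```

View pics/d.png

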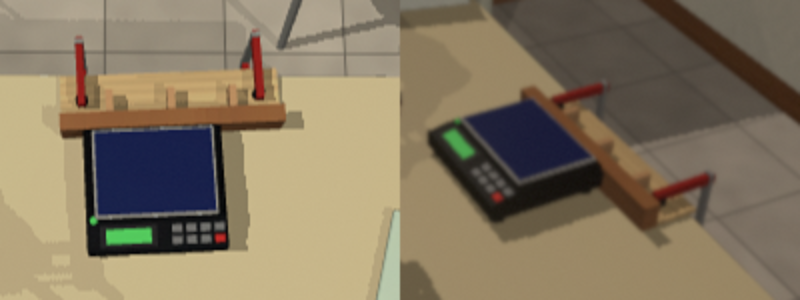

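The view shows the back flush along the fence (top half, rows 125-130), with both ends inside it. To make sure neither corner has a small gap, I'll press the front lightly with one finger, left of centre and then right of it. If the back is seated, nothing will move.

```bash
python3 -m inch '[{"tx":-5.5,"ty":0,"tz":0,"ax":0,"ay":0,"az":0,"jaw":0},{"tx":0,"ty":-3,"tz":4,"ax":0,"ay":0,"az":0,"jaw":0},{"tx":0,"ty":-3,"tz":4,"ax":0,"ay":0,"az":0,"jaw":0},{"tx":0,"ty":-3,"tz":3.9,"ax":0,"ay":0,"az":0,"jaw":0},{"tx":0,"ty":-3,"tz":0,"ax":0,"ay":0,"az":0,"jaw":0},{"tx":0,"ty":-1.5,"tz":0,"ax":0,"ay":0,"az":0,"jaw":0},{"tx":0,"ty":-1,"tz":0,"ax":0,"ay":0,"az":0,"jaw":0},{"tx":0,"ty":-0.4,"tz":0,"ax":0,"ay":0,"az":0,"jaw":0},{"tx":0,"ty":0,"tz":0,"ax":0,"ay":0,"az":0,"jaw":0}]'
for i in 1; do python3 -m inch '[{"tx":0,"ty":-0.3,"tz":0,"ax":0,"ay":0,"az":0,"jaw":0},{"tx":0,"ty":0,"tz":0,"ax":0,"ay":0,"az":0,"jaw":0}]'; done
```

```text
t: 25.8
ee_pos: [562.8, 86.6, 26.1]
orientation: [-2.27, 2.171, -0.0]
ft_force: [0.2, -0.5, -1.1]
width: 2.1
t: 26.05
ee_pos: [566.0, 86.8, 25.9]
orientation: [-2.271, 2.171, -0.0]
ft_force: [1.0, 0.3, -0.2]
width: 0.3
```

```bash
python3 -m inch '[{"tx":0,"ty":-0.3,"tz":0,"ax":0,"ay":0,"az":0,"jaw":0},{"tx":0,"ty":-0.2,"tz":0,"ax":0,"ay":0,"az":0,"jaw":0},{"tx":0,"ty":0,"tz":0,"ax":0,"ay":0,"az":0,"jaw":0}]';python3 -m inch '[{"tx":0,"ty":-0.2,"tz":0,"ax":0,"ay":0,"az":0,"jaw":0},{"tx":0,"ty":0,"tz":0,"ax":0,"ay":0,"az":0,"jaw":0}]';python3 -m inch '[{"tx":0,"ty":-0.2,"tz":0,"ax":0,"ay":0,"az":0,"jaw":0},{"tx":0,"ty":0,"tz":0,"ax":0,"ay":0,"az":0,"jaw":0}]'
```

```text
t: 26.42
ee_pos: [571.3, 87.0, 25.7]
orientation: [-2.271, 2.171, -0.0]
ft_force: [0.2, -0.1, 0.5]
width: 0.2
t: 26.68
ee_pos: [572.6, 87.0, 25.5]
orientation: [2.27, -2.171, -0.001]
ft_force: [-1.7, 0.7, 1.4]
width: 0.7
t: 26.92
ee_pos: [572.6, 87.0, 25.3]
orientation: [2.268, -2.169, -0.005]
ft_force: [-7.4, 0.9, 5.3]
width: 0.6
```

```bash
python3 -m inch '[{"tx":0,"ty":-0.2,"tz":0,"ax":0,"ay":0,"az":0,"jaw":0},{"tx":0,"ty":-0.2,"tz":0,"ax":0,"ay":0,"az":0,"jaw":0},{"tx":0,"ty":0,"tz":0,"ax":0,"ay":0,"az":0,"jaw":0}]';python3 -m inch '[{"tx":0,"ty":-0.2,"tz":0,"ax":0,"ay":0,"az":0,"jaw":0},{"tx":0,"ty":-0.1,"tz":0,"ax":0,"ay":0,"az":0,"jaw":0},{"tx":0,"ty":0,"tz":0,"ax":0,"ay":0,"az":0,"jaw":0}]'
```

```text
t: 27.3
ee_pos: [572.6, 86.9, 24.9]
orientation: [2.263, -2.164, -0.013]
ft_force: [-19.2, 0.2, 13.5]
width: 0.4
t: 27.68
ee_pos: [572.6, 86.8, 24.7]
orientation: [2.26, -2.161, -0.019]
ft_force: [-26.2, 0.3, 21.7]
width: 0.2
```

```bash
python3 -m inch '[{"tx":0,"ty":1.0,"tz":0,"ax":0,"ay":0,"az":0,"jaw":0},{"tx":0,"ty":2.0,"tz":0,"ax":0,"ay":0,"az":0,"jaw":0},{"tx":5.5,"ty":0,"tz":0,"ax":0,"ay":0,"az":0,"jaw":0},{"tx":5.5,"ty":0,"tz":0,"ax":0,"ay":0,"az":0,"jaw":0},{"tx":0,"ty":-0.8,"tz":0,"ax":0,"ay":0,"az":0,"jaw":0},{"tx":0,"ty":0,"tz":0,"ax":0,"ay":0,"az":0,"jaw":0}]';python3 -m inch '[{"tx":0,"ty":-0.4,"tz":0,"ax":0,"ay":0,"az":0,"jaw":0},{"tx":0,"ty":-0.3,"tz":0,"ax":0,"ay":0,"az":0,"jaw":0},{"tx":0,"ty":0,"tz":0,"ax":0,"ay":0,"az":0,"jaw":0}]'
```

```text
t: 28.42
ee_pos: [566.1, -23.3, 25.9]
orientation: [-2.269, 2.171, -0.002]
ft_force: [-0.2, 0.6, 0.5]
width: 0.4
t: 28.8
ee_pos: [572.3, -22.3, 25.7]
orientation: [-2.272, 2.17, -0.0]
ft_force: [-0.9, 0.7, -0.7]
width: 0.5
```

```bash
python3 -m inch '[{"tx":0,"ty":-0.3,"tz":0,"ax":0,"ay":0,"az":0,"jaw":0},{"tx":0,"ty":-0.3,"tz":0,"ax":0,"ay":0,"az":0,"jaw":0},{"tx":0,"ty":-0.2,"tz":0,"ax":0,"ay":0,"az":0,"jaw":0},{"tx":0,"ty":0,"tz":0,"ax":0,"ay":0,"az":0,"jaw":0}]';python3 -m inch '[{"tx":0,"ty":-0.3,"tz":0,"ax":0,"ay":0,"az":0,"jaw":0},{"tx":0,"ty":-0.2,"tz":0,"ax":0,"ay":0,"az":0,"jaw":0},{"tx":0,"ty":0,"tz":0,"ax":0,"ay":0,"az":0,"jaw":0}]'
```

```text
t: 29.3
ee_pos: [577.5, -22.7, 25.3]
orientation: [2.268, -2.169, -0.006]
ft_force: [-7.1, 0.3, 6.0]
width: 0.4
t: 29.68
ee_pos: [577.5, -22.6, 24.7]
orientation: [2.263, -2.164, -0.018]
ft_force: [-20.8, -0.6, 16.7]
width: 0.3
```

```bash
python3 -m inch '[{"tx":0,"ty":-0.2,"tz":0,"ax":0,"ay":0,"az":0,"jaw":0},{"tx":0,"ty":0,"tz":0,"ax":0,"ay":0,"az":0,"jaw":0}]'; python3 -m inch '[{"tx":0,"ty":0.5,"tz":0,"ax":0,"ay":0,"az":0,"jaw":0},{"tx":0,"ty":1,"tz":0,"ax":0,"ay":0,"az":0,"jaw":0},{"tx":0,"ty":3,"tz":0,"ax":0,"ay":0,"az":0,"jaw":0},{"tx":0,"ty":3,"tz":-3,"ax":0,"ay":0,"az":0,"jaw":0},{"tx":0,"ty":4,"tz":-4,"ax":0,"ay":0,"az":0,"jaw":0},{"tx":0,"ty":4,"tz":-4,"ax":0,"ay":0,"az":0,"jaw":0},{"tx":0,"ty":0,"tz":0,"ax":0,"ay":0,"az":0,"jaw":0}]'
python3 -c "
from h import *
A=panpose(save='e')+panpose();tool();print(corners(*np.mean(A,0)))
im,d=viewer.get_image('side');X=cloud('side',d)
for m in masks_of('side','scoop'): print(m['score'],np.median(X[m['pixels']&(d>0)],0).round())
a=cv2.imread('pics/e_top.png');b=cv2.imread('pics/e_side.png')
cv2.imwrite('pics/e.png',cv2.resize(np.hstack([a,b]),(800,300)))"
```

```text
t: 29.92
ee_pos: [577.5, -22.5, 24.6]
orientation: [2.261, -2.162, -0.022]
ft_force: [-26.6, -2.0, 21.3]
width: 0.6
t: 30.8
ee_pos: [431.7, -29.6, 138.1]
orientation: [-2.268, 2.17, -0.006]
ft_force: [0.8, 0.1, 0.2]
width: 0.3
top 0.96 pan 706 35 size 191 140 yaw 1.1 origin [683.8  34.2]
side 0.66 pan 706 35 size 187 142 yaw 3.1 origin [683.1  33.5]
top 0.59 pan 707 36 size 188 142 yaw 2.4 origin [684.1  34.7]
side 0.88 pan 706 35 size 192 140 yaw 2.8 origin [683.4  33.5]
t 31.2 tcp [432.3 -29.3 134.7] toolx ang -87.4 F [ 0.2  0.2 -0.8] w 0.6
{'BL': [779.0, 148.0], 'BR': [788.0, -72.0], 'FL': [579.0, 140.0], 'FR': [588.0, -80.0]}
0.97 [529. 542.  24.]
```

View pics/e.png

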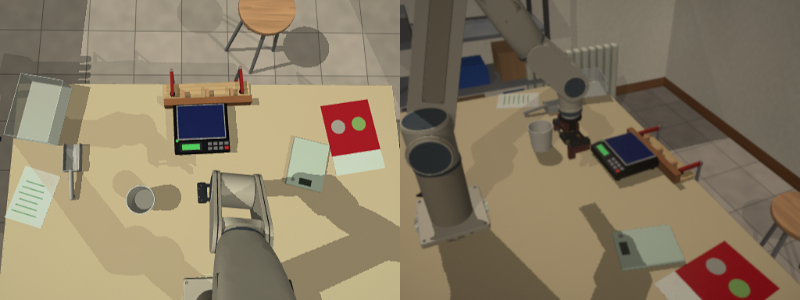

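The scale sits flush on the fence (top half, (202,127)), the arm is clear of it, and the pot, flat scale and scoop are where they started.

```bash
python3 -c "
from workcell import ctrl
print(ctrl.close_job())"
```

```text
the job is handed in; nothing more can be done
None
```

The scale now stands with its whole back flat against the fence, and I handed the job in at about 31 s of robot time. I nudged the rear-right, front-left and rear-right corners in turn with closed fingertips, on the housing walls only. With the scale almost square, I pushed it straight to the fence with both open tips on its front.

**Last checks:**
- **Seating:** I pressed the front wall left and right of centre with about 26 N and it did not move. The two contact points put the front at 2.6°, against 2.6–2.8° measured for the fence.
- **Position:** the back corners are at about y = 148 and -72 mm, inside the fence's ends at about 188 and -172 mm.
- **Other objects:** the pot and flat scale read within about 4 mm of their start, and so does the scoop in the top camera.
- **Forces:** the highest horizontal push I read was about 34 N, through the fingertips.

**Checks that disagreed:**
- Single camera readings of the scale's angle scattered between 1.1° and 3.4° at the end, so I relied on the contact test for squareness.
- In one side-camera picture the network gave a wrong place for the scoop. A later look gave (529, 542), about 20 mm from the first side reading, while the top camera and the picture showed it in place.

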